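# Find and press the hidden cut-out reset with the spring probe

## Robot

A 6-joint arm with a two-finger parallel gripper is mounted at the origin on the work surface. World frame = base frame: x ahead of the robot, y to its left, z up, the work surface at z = 0. Lengths are in m, angles in rad, forces in N, time in s.
With the tool pointing down it reaches from about 0.425 to 0.925 m from the base axis. Payload 12.5 kg.
Tool frame: the origin (TCP) lies at the very end of the fingers, on their centre line; the grasp point (between the pads) lies 19 mm behind it (robot.hold_point_z is the distance from the TCP to the grasp point, in m); z points along the fingers, y is the line along which they close (so a half turn about z gives the same grasp; the last joint's range is limited). The gripper opens to 85 mm and grips with 20 to 120 N. Pads are 22 mm wide; open, the fingers measure 114 mm over their backs; the gripper's body (76 mm by 85 mm) begins 54 mm behind the grasp point. The pads swing forward as they close: fully open they stand 13 mm farther back than shut.
Start: joints at [1.007, 0.491, 1.559, -0, 1.092, -0.106], TCP at [0.276, 0.561, 0.231] pointing down, gripper open.
Joint ranges: [-3.1, 3.1], [-0.84, 2.19], [0.05, 2.79], [-1.13, 4.28], [0.06, 2.93], [-2.69, 2.69]. Speed limits (rad/s): [2.22, 2.22, 2.79, 3.14, 3.14, 3.14].

## Interface

Orientations are given as a 3x3 rotation matrix whose columns are the frame's x, y, z axes.
In Python, from workcell import robot, snapshot, order gives the robot as it stands.
- The arm moves only by the tool play_rows, never from a script. Its argument "plan" is a list that holds one entry, the list of rows, each a list of 7 numbers: the closure, from -1 (fully open) to 1 (shut), then the shift along the tool's x, y, z in m, then the turn, a rotation vector about the tool's x, y, z in degrees. A call has exactly 10 rows; each row shifts and turns the commanded pose from where the row before left it, along the tool's axes as they then stand; what a row does not reach is not made up. A row lasts 1/12 s, in which the tool goes at most 41.7 mm and 7.16 degrees, less where a joint would pass 70% of its speed; a pose out of reach is approached as far as the arm can. A call is refused whole if a number of a shift passes 0.0417 or a number of a turn 7.16, either way. A call with a gripper value outside its range is refused whole. The fingers move at their own pace and stop on an object; the grip force is fixed at half the most. Time passes only in rows, so rows that do not move let the fingers close, or fill a call up. It gives the time, the measured TCP pose, the force, the opening and the grip force at its end, in the units of the state.
- robot.get_state(): the state, without advancing time (a new reading comes with each control period).
- snapshot(name): name is "scene" or "top" or "wrist"; returns a dict with "color" (420x560x3 uint8, red, green, blue), "fx", "fy", "cx", "cy" (pixels), "rvec" (rotation vector, rad) and "tvec" (3), from world to camera coordinates, as OpenCV has them. Camera axes: x right, y down, z forward; pixel columns grow to the right and rows downward; lengths in m; the calibration is good to about 2 mm. A picture is of the moment at which its call begins. There is no depth.
- order.finish_job(): hands the job in; it is judged then, once.
The state is a dict: "clock": time; "joints": joint angles; "dq": joint speeds; "joint_efforts": joint torques, N m; "tool_pos": TCP position; "tcp_rot": TCP orientation; "contact_force": force on the tool from outside, world axes, zero at the start; "torque": the same for the moment, N m; "opening": finger opening in m; "finger_force": force on a finger pad.
Only numpy, scipy, OpenCV 4.12 (cv2) and the standard library are available. Lean on these libraries where they do the work, as an engineer would, in place of code of your own. Each camera call takes 0.05 s, during which the arm holds its last target. There are 200 camera calls.

## Task

The bench outlet box has tripped: somewhere under the blank film of its window is a socket with the reset plunger, not to be seen. Take the spring probe, slide its tip over the window until it drops into the socket, and push the plunger fully home with it, so that the white flag stands up. Then put the probe back upright in its stand and leave everything else on the bench where it is.

Things in the scene. Friction and masses are not known exactly. Their poses are not given: they have to be found in the camera images.
- outlet_box: Grey box, 150 (x) x 250 (y) x 64 mm high, fixed; origin at the centre of its underside, z up. Four binding posts along its +x edge stand 18 mm above the case top. A white flag, 44 mm wide, rises 12 mm out of the slot between them (52 mm to +x of the origin) as the reset plunger goes home; flush while tripped.
- window (a point): Centre of the box's window, on its film, 62 mm above the bench, 22 mm to -x of the box's origin; axes as the box's. The window is 60 (x) x 100 mm (y); black film 2 mm below the case top, thin, gives way freely. Under it: a hard smooth plate with one unseen round socket, 16 mm bore, elsewhere each time: centre within 12 mm (x) and 32 mm (y) of the window's centre.
- plunger_part (a joint): How far the reset plunger has been pushed down, in m: 0 tripped, 0.008 fully home. Its round flat top fills the socket's bore, 6 mm below the film while tripped, 14 mm when home. It moves under about 7 N and stays where it is pushed (no return spring).
- probe_mid (a point): Centre of the spring probe's handle: an upright black bar 22 x 22 mm, 85 mm long, 70 to 120 g; axes along its sides, z away from the tip. A steel pin 6 mm in diameter with a ball end sticks out 28 mm below the handle's lower end; it springs back into the handle by up to 10 mm (1.6 N to start it, 3.6 N at the end), then pushes rigidly.
- probe_tip (a point): The very end of the probe's pin, 28 mm below the handle's lower end (70.5 mm below the handle's centre) when the pin is out.
- stand_cup (a point): Centre of the mouth of the stand's cup, 62 mm above the bench. The stand is a fixed aluminium block 75 x 75 mm on a foot 90 x 90 mm. Its round cup, 36 mm wide, is 24 mm deep; the handle's lower end stands on the cup's floor (38 mm above the bench), the pin hanging in a hole 14 mm wide, 30 mm deep, in the middle of that floor.
- bottle: White round wash bottle, 64 mm in diameter, 150 mm high, blue cap; origin at the centre of its underside. Bystander.
- spool: Solder spool, 60 mm in diameter, 40 mm high, standing on its flange; origin at the centre of its underside. Bystander.
- screwdriver: Orange screwdriver lying flat, 150 mm long, 26 mm thick; origin at the middle of its underside, x towards the blade. Bystander.
- caliper: Steel dial caliper lying flat, 160 mm long along its x, 12 mm high; origin at the middle of its bar's underside. Bystander.
- clip_a: Orange printed clip, 30 x 24 x 22 mm; origin at the centre of its underside. Bystander.
- clip_b: Blue printed clip, 30 x 24 x 22 mm; origin at the centre of its underside. Bystander.
Mind the look-alikes: they are no part of the job. Of the things shaped like the part that bears probe_mid, the black one is meant.

How it is judged:
On the way:
1. the probe's pin is in the socket and has pushed the plunger home (value of joint plunger_part above 0.0068 m and z of probe_tip in the frame of window below -0.01 m and x of probe_tip in the frame of window between -0.024 and 0.024 m and y of probe_tip in the frame of window between -0.044 and 0.044 m), for 0.05 s.
At the end, for the whole second after the job is handed in: The reset plunger stays pushed in (more than 6.8 of its 8 mm), and the probe stands released in the stand's cup, on its floor within 4 mm, its centre within 12 mm of the cup's axis and less than 0.2 rad from upright (value of joint plunger_part above 0.0068 m and horizontal distance between probe_mid and stand_cup below 0.012 m and z of probe_mid in the frame of stand_cup between 0.014 and 0.023 m and angle between probe_mid's own z axis and vertical below 0.2 rad and velocity of joint plunger_part below 0.01 m/s); the robot touches nothing.
It fails at once if a bystander (bottle, spool, screwdriver, caliper or a clip) is moved more than 30 mm (distance of any of bottle, spool, screwdriver, caliper, clip_a, clip_b from where it was at the start of the episode above 0.03 m).
It also fails if it takes over 61 s, if anything falls off the work surface, if the arm or the gripper's body presses on something with over 40 N, if the wrist force passes 120 N, or if a joint passes its speed limit or range.

## Working session

There is one attempt and no reset: what is moved stays moved. The work goes in short steps, Python scripts to look and compute and a tool call to move; the robot and the scene stay as the last step left them, time stands still between calls to the robot, and variables do not carry over. Pictures are saved under pics/ and viewed, at most 10 in all, crops included, and the job is handed in when it is done.

Besides the shell and the picture viewer there is one more tool, called after "Emit:" by a JSON object that holds its "api" and its "payload". play_rows: Moves the arm, as the interface text tells. Its arguments: {"type":"object","properties":{"plan":{"type":"array"}},"required":["plan"]}

```bash
mkdir -p pics; cat > h.py <<'E'
import numpy as np, cv2
from workcell import robot, snapshot, order
def snap(name,fn):
    s=snapshot(name); s.pop('depth',None)
    cv2.imwrite('pics/'+fn+'.png',cv2.cvtColor(s['color'],cv2.COLOR_RGB2BGR))
    np.savez('pics/'+fn+'.npz',**s); return s
def load(fn): return np.load('pics/'+fn+'.npz')
def back(s,u,v,z):
    R=cv2.Rodrigues(s['rvec'])[0]; t=np.array(s['tvec']).ravel()
    d=R.T@np.array([(u-s['cx'])/s['fx'],(v-s['cy'])/s['fy'],1]); c=-R.T@t
    return c+d*(z-c[2])/d[2]
def proj(s,p):
    R=cv2.Rodrigues(s['rvec'])[0]; q=R@np.array(p)+np.array(s['tvec']).ravel()
    return np.array([s['fx']*q[0]/q[2]+s['cx'],s['fy']*q[1]/q[2]+s['cy']])
E
python3 - <<'E'
from h import *
np.set_printoptions(precision=4,suppress=True)
for n in ('top','scene'):
    s=snap(n,n+'0'); print(s['fx'],s['rvec'],s['tvec'])
print(robot.get_state(), robot.hold_point_z)
a=cv2.imread('pics/top0.png');b=cv2.imread('pics/scene0.png')
E
```

```text
534.2240018696567 [ 2.1547 -2.1036  0.1842] [-0.0374  0.5252  1.5327]
518.5728053113601 [ 2.0203  1.277  -0.5677] [-0.1863 -0.2605  1.6751]
{'clock': 0.1, 'joints': array([ 1.0074,  0.4915,  1.5593,  0.    ,  1.0917, -0.1056]), 'dq': array([ 0.0008, -0.0014, -0.0009,  0.0009, -0.0006, -0.0024]), 'joint_efforts': array([  0.0014, -61.9449, -26.2027,  -0.0002,   0.003 ,  -0.0001]), 'tool_pos': array([0.2761, 0.5605, 0.2308]), 'tcp_rot': array([[-0.897 ,  0.442 , -0.0005],
       [ 0.442 ,  0.897 , -0.0008],
       [ 0.0001, -0.001 , -1.    ]]), 'contact_force': array([-0.9622,  0.1943,  0.0907]), 'torque': array([-0.0552,  0.0513,  0.0023]), 'finger_force': 0.0, 'opening': 0.08567990515771783} 0.0187
```

View pics/top0.png

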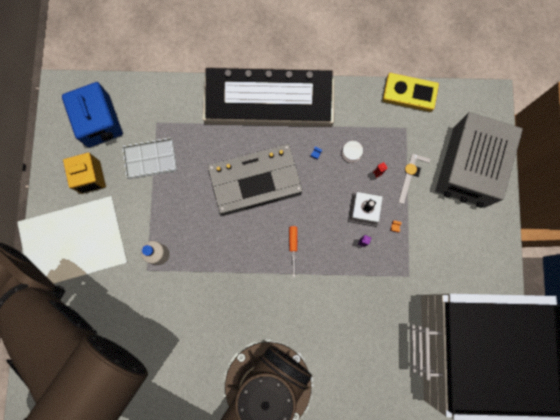

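View pics/scene0.png

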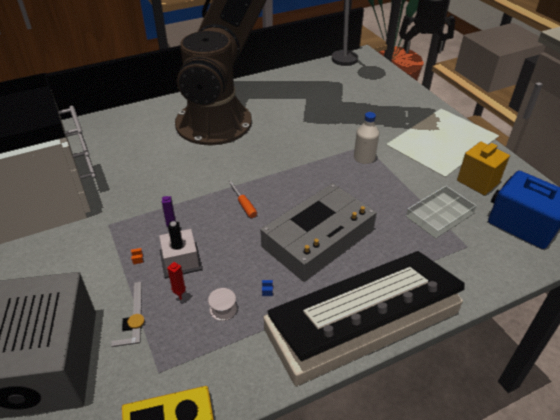

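The top view shows the box at about (255,180), the stand with the black probe at (368,206), and red and purple decoys at (381,169) and (365,240). I'll enlarge the region.

```bash
python3 - <<'E'
from h import *
a=cv2.imread('pics/top0.png')
b=cv2.resize(a[140:220,200:300],None,fx=6,fy=6,interpolation=cv2.INTER_CUBIC)
c=cv2.resize(a[150:250,335:435],None,fx=6,fy=6,interpolation=cv2.INTER_CUBIC)
cv2.imwrite('pics/b.png',b);cv2.imwrite('pics/c.png',c)
E
```

```text
(no output)
```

View pics/b.png

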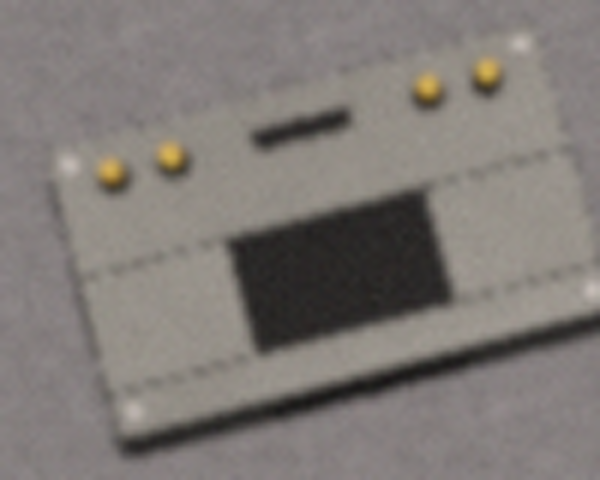

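View pics/c.png

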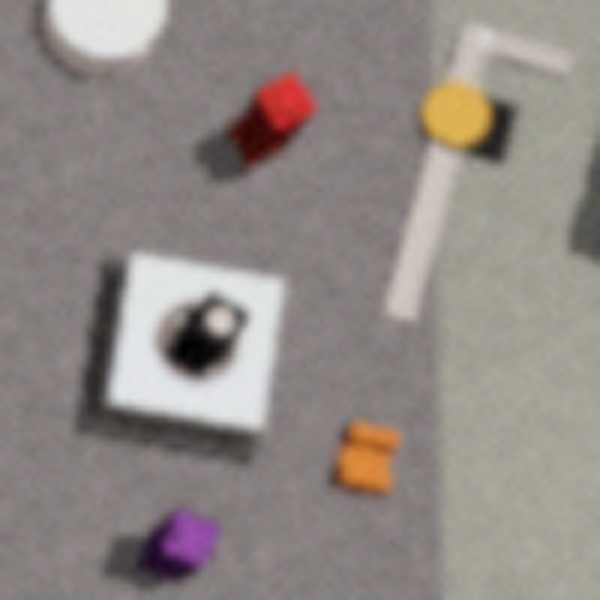

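```bash
python3 - <<'E'
from h import *
np.set_printoptions(precision=4,suppress=True)
s=load('top0')
W=[back(s,200+u/6-.4,140+v/6-.4,.062) for u,v in [(233,240),(425,192),(450,300),(262,352)]]
W=np.array(W);print(W,W.mean(0))
e=(W[0]+W[3]-W[1]-W[2]);print('box yaw(y axis)',np.degrees(np.arctan2(-e[0],e[1])),np.linalg.norm(e)/2)
C=np.array([back(s,335+u/6-.4,150+v/6-.4,.062) for u,v in [(132,252),(285,280),(262,430),(107,403),(197,340)]]);print(C,C[:4].mean(0))
P=np.array([back(s,335+u/6-.4,150+v/6-.4,.123) for u,v in [(212,293),(247,312),(220,320)]]);print(P)
for n,(u,v) in dict(red=(285,105),purple=(188,540)).items(): print(n,back(s,335+u/6,150+v/6,.085))
E
```

```text
[[ 0.59    0.0995  0.062 ]
 [ 0.6164  0.0058  0.062 ]
 [ 0.5625 -0.0079  0.062 ]
 [ 0.5344  0.0832  0.062 ]] [0.5758 0.0452 0.062 ]
box yaw(y axis) 16.450339562319435 0.09629080803435985
[[ 0.5623 -0.2487  0.062 ]
 [ 0.5501 -0.3234  0.062 ]
 [ 0.4759 -0.3116  0.062 ]
 [ 0.4873 -0.2365  0.062 ]
 [ 0.5194 -0.2803  0.062 ]] [ 0.5189 -0.28    0.062 ]
[[ 0.5313 -0.2775  0.123 ]
 [ 0.5226 -0.2939  0.123 ]
 [ 0.5185 -0.2812  0.123 ]]
red [ 0.6311 -0.3209  0.085 ]
purple [ 0.4179 -0.273   0.085 ]
```

Emit:
{"api": "play_rows", "payload": {"plan": [[[-1, -0.034, -0.018, 0, 0, 0, 0], [-1, -0.034, -0.018, 0, 0, 0, 0], [-1, -0.034, -0.018, 0, 0, 0, 0], [-1, -0.034, -0.018, 0, 0, 0, 0], [-1, -0.034, -0.018, 0, 0, 0, 0], [-1, -0.034, -0.018, 0, 0, 0, 0], [-1, -0.034, -0.018, 0, 0, 0, 0], [-1, -0.034, -0.018, 0, 0, 0, 0], [-1, -0.034, -0.018, 0, 0, 0, 0], [-1, -0.034, -0.018, 0, 0, 0, 0]]]}}

```text
clock: 0.93
tool_pos: [0.5024, 0.2472, 0.2312]
tcp_rot: [[-0.897, 0.442, -0.0], [0.442, 0.897, -0.0], [0.0, -0.0, -1.0]]
contact_force: [0.1, 0.7, 0.1]
opening: 0.0854
finger_force: 0.0
```

Emit:
{"api": "play_rows", "payload": {"plan": [[[-1, -0.018, -0.033, 0, 0, 0, 0], [-1, -0.018, -0.033, 0, 0, 0, 0], [-1, -0.018, -0.033, 0, 0, 0, 0], [-1, -0.018, -0.033, 0, 0, 0, 0], [-1, -0.018, -0.033, 0, 0, 0, 0], [-1, -0.018, -0.033, 0, 0, 0, 0], [-1, -0.018, -0.033, 0, 0, 0, 0], [-1, -0.018, -0.033, 0, 0, 0, 0], [-1, -0.018, -0.033, 0, 0, 0, 0], [-1, 0, 0, 0, 0, 0, 0]]]}}

```text
clock: 1.77
tool_pos: [0.5159, -0.0943, 0.231]
tcp_rot: [[-0.895, 0.446, 0.0], [0.446, 0.895, -0.001], [-0.001, -0.001, -1.0]]
contact_force: [-0.7, 0.1, 0.3]
opening: 0.0853
finger_force: 0.0
```

```bash
python3 - <<'E'
from h import *
np.set_printoptions(precision=4,suppress=True)
st=robot.get_state();print(st['clock'],st['tool_pos'],st['tcp_rot'],st['joints'])
s=snap('wrist','w1');print(-cv2.Rodrigues(s['rvec'])[0].T@s['tvec'],s['fx'])
print(proj(s,[.519,-.28,.062]),proj(s,[.519,-.28,.123]))
E
```

```text
1.7667 [ 0.5159 -0.0943  0.231 ] [[-0.8952  0.4456  0.0001]
 [ 0.4456  0.8952 -0.0009]
 [-0.0005 -0.0008 -1.    ]] [-0.3063  0.3488  1.804  -0.001   0.9883 -1.4147]
[ 0.4402 -0.0567  0.3737] 303.9567723476019
[135.7939 259.051 ] [107.5672 289.788 ]
```

View pics/w1.png

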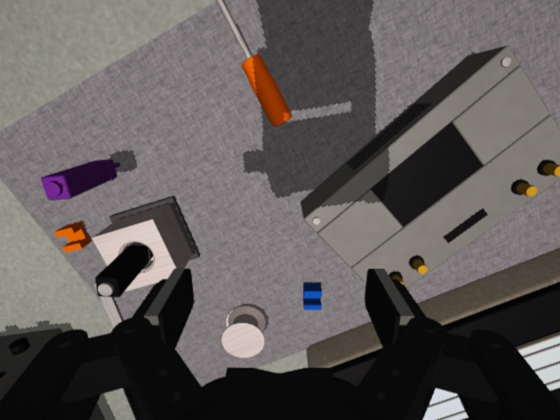

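The wrist view agrees with the top-view estimate: the cup is near (135,258) and the probe top near (106,289). The window corners are at about (453,123), (483,163), (403,227) and (372,187). I'll enlarge to get the probe's yaw and the window corners.

```bash
python3 - <<'E'
from h import *
a=cv2.imread('pics/w1.png')
f=lambda x,k:cv2.resize(x,None,fx=k,fy=k,interpolation=cv2.INTER_CUBIC)
x=f(a[230:310,85:165],5); y=f(a[110:240,360:490],3)
o=np.zeros((400,800,3),np.uint8);o[:,:400]=x;o[:390,400:790]=y
cv2.imwrite('pics/d.png',o)
E
```

```text
(no output)
```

View pics/d.png

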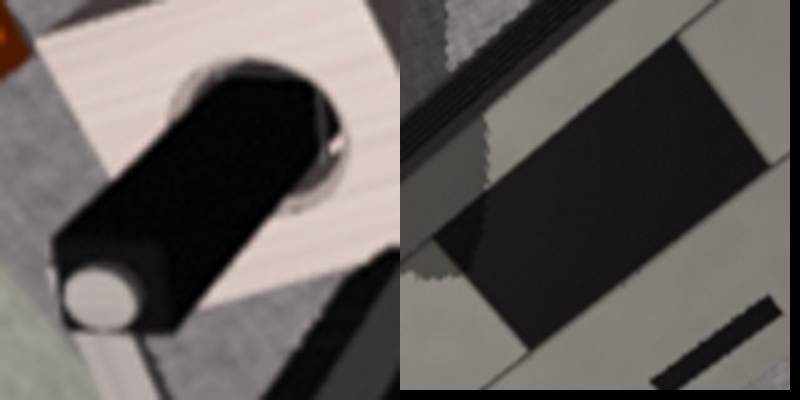

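```bash
python3 - <<'E'
from h import *
np.set_printoptions(precision=4,suppress=True)
s=load('w1')
P=np.array([back(s,85+u/5-.4,230+v/5-.4,.123) for u,v in [(55,240),(168,238),(175,332),(63,332)]]);print(P,P.mean(0))
for i in range(4):
    e=P[(i+1)%4]-P[i];print(np.linalg.norm(e),np.degrees(np.arctan2(e[1],e[0])))
W=np.array([back(s,360+(u-400)/3-.4,110+v/3-.4,.062) for u,v in [(676,38),(768,165),(530,350),(434,238)]]);print(W,W.mean(0))
for i in range(4):
    e=W[(i+1)%4]-W[i];print(np.linalg.norm(e),np.degrees(np.arctan2(e[1],e[0])))
st=robot.get_state();R=st['tcp_rot'];print(R.T@(np.array([.5185,-.281,.231])-st['tool_pos']))
E
```

```text
[[ 0.503  -0.282   0.123 ]
 [ 0.5122 -0.2625  0.123 ]
 [ 0.5299 -0.2738  0.123 ]
 [ 0.5203 -0.2933  0.123 ]] [ 0.5163 -0.2779  0.123 ]
0.021516571233297838 64.79109364038938
0.02105886401534555 -32.53942206969353
0.021740932743918424 -116.36417256147283
0.02065399123901987 146.70025512303474
[[ 0.5321  0.0881  0.062 ]
 [ 0.5874  0.1047  0.062 ]
 [ 0.6167  0.0089  0.062 ]
 [ 0.5608 -0.0076  0.062 ]] [0.5742 0.0485 0.062 ]
0.057772940992952805 16.728697480363955
0.10018084600999794 -72.9782093289059
0.058352781655037565 -163.57606757186633
0.09986917148673212 106.69051823348205
[-0.0869 -0.168  -0.0001]
```

Emit:
{"api": "play_rows", "payload": {"plan": [[[-1, -0.0168, -0.033, 0, 0, 0, 0], [-1, -0.0168, -0.033, 0, 0, 0, 1], [-1, -0.0168, -0.033, 0, 0, 0, 1], [-1, -0.0168, -0.033, 0, 0, 0, 0], [-1, -0.0168, -0.033, 0, 0, 0, 0], [-1, 0, 0, 0, 0, 0, 0], [-1, 0, 0, 0.02, 0, 0, 0], [-1, 0, 0, 0.03, 0, 0, 0], [-1, 0, 0, 0.03, 0, 0, 0], [-1, 0, 0, 0, 0, 0, 0]]]}}

```text
clock: 2.65
tool_pos: [0.5132, -0.2718, 0.1465]
tcp_rot: [[-0.881, 0.472, -0.007], [0.472, 0.881, 0.005], [0.008, 0.001, -1.0]]
contact_force: [-0.8, 0.1, -0.3]
opening: 0.0856
finger_force: 0.0
```

```bash
python3 - <<'E'
from h import *
np.set_printoptions(precision=4,suppress=True)
st=robot.get_state();print(st['tool_pos'],st['tcp_rot'])
s=snap('wrist','w2');p=st['tool_pos'].copy();p[2]=.123;print(proj(s,p),proj(s,[.5174,-.2795,.123]))
E
```

```text
[ 0.5132 -0.2718  0.1465] [[-0.8813  0.4724 -0.0067]
 [ 0.4724  0.8814  0.0049]
 [ 0.0082  0.0011 -1.    ]]
[278.9587 250.5109] [271.2061 261.2488]
```

View pics/w2.png

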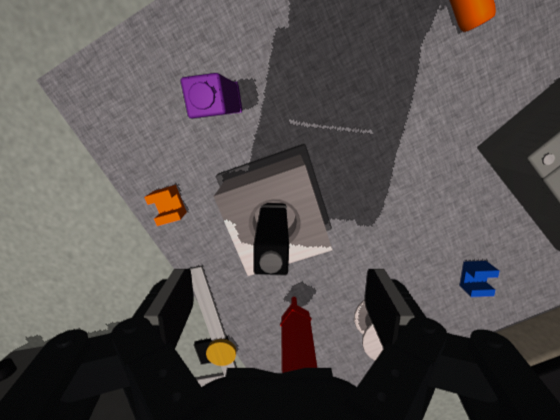

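The probe top is centred at (271,261), as predicted, and its yaw is aligned. I'll let the arm settle, then correct.

Emit:
{"api": "play_rows", "payload": {"plan": [[[-1, 0, 0, 0, 0, 0, 0], [-1, 0, 0, 0, 0, 0, 0], [-1, 0, 0, 0, 0, 0, 0], [-1, 0, 0, 0, 0, 0, 0], [-1, 0, 0, 0, 0, 0, 0], [-1, 0, 0, 0, 0, 0, 0], [-1, 0, 0, 0, 0, 0, 0], [-1, 0, 0, 0, 0, 0, 0], [-1, 0, 0, 0, 0, 0, 0], [-1, 0, 0, 0, 0, 0, 0]]]}}

```text
clock: 3.53
tool_pos: [0.5149, -0.2742, 0.1512]
tcp_rot: [[-0.881, 0.473, -0.0], [0.473, 0.881, 0.0], [0.0, 0.0, -1.0]]
contact_force: [-0.1, -0.3, -0.3]
opening: 0.0854
finger_force: 0.0
```

```bash
python3 - <<'E'
from h import *
np.set_printoptions(precision=4,suppress=True)
st=robot.get_state();R=st['tcp_rot'];print(st['tool_pos'],R,R.T@(np.array([.5174,-.2795,.081])-st['tool_pos']))
E
```

```text
[ 0.5149 -0.2742  0.1512] [[-0.881   0.4731 -0.0001]
 [ 0.4731  0.881   0.0001]
 [ 0.0001  0.0001 -1.    ]] [-0.0047 -0.0035  0.0702]
```

Emit:
{"api": "play_rows", "payload": {"plan": [[[-1, -0.0047, -0.0035, 0.01, 0, 0, 0], [-1, 0, 0, 0.015, 0, 0, 0], [-1, 0, 0, 0.015, 0, 0, 0], [-1, 0, 0, 0.015, 0, 0, 0], [-1, 0, 0, 0.01, 0, 0, 0], [-1, 0, 0, 0.005, 0, 0, 0], [-1, 0, 0, 0, 0, 0, 0], [1, 0, 0, 0, 0, 0, 0], [1, 0, 0, 0, 0, 0, 0], [1, 0, 0, 0, 0, 0, 0]]]}}

```text
clock: 4.37
tool_pos: [0.5177, -0.2797, 0.082]
tcp_rot: [[-0.881, 0.473, 0.001], [0.473, 0.881, -0.001], [-0.001, -0.0, -1.0]]
contact_force: [-0.3, 0.6, -0.4]
opening: 0.0512
finger_force: 0.0
```

Emit:
{"api": "play_rows", "payload": {"plan": [[[1, 0, 0, 0, 0, 0, 0], [1, 0, 0, 0, 0, 0, 0], [1, 0, 0, 0, 0, 0, 0], [1, 0, 0, 0, 0, 0, 0], [1, 0, 0, 0, 0, 0, 0], [1, 0, 0, 0, 0, 0, 0], [1, 0, 0, 0, 0, 0, 0], [1, 0, 0, 0, 0, 0, 0], [1, 0, 0, 0, 0, 0, 0], [1, 0, 0, 0, 0, 0, 0]]]}}

```text
clock: 5.2
tool_pos: [0.5176, -0.2796, 0.0818]
tcp_rot: [[-0.881, 0.473, 0.001], [0.473, 0.881, -0.0], [-0.001, -0.0, -1.0]]
contact_force: [-0.1, 0.4, 6.3]
opening: 0.0213
finger_force: 58.7
```

Emit:
{"api": "play_rows", "payload": {"plan": [[[1, 0, 0, -0.01, 0, 0, 0], [1, 0, 0, -0.02, 0, 0, 0], [1, 0, 0, -0.02, 0, 0, 0], [1, 0, 0, -0.02, 0, 0, 0], [1, 0, 0, -0.02, 0, 0, 0], [1, 0, 0, -0.02, 0, 0, 0], [1, 0, 0, -0.01, 0, 0, 0], [1, 0, 0, 0, 0, 0, 0], [1, 0, 0, 0, 0, 0, 0], [1, 0, 0, 0, 0, 0, 0]]]}}

```text
clock: 6.03
tool_pos: [0.517, -0.2793, 0.2002]
tcp_rot: [[-0.881, 0.473, -0.001], [0.473, 0.881, 0.001], [0.002, 0.0, -1.0]]
contact_force: [0.1, 0.4, -1.4]
opening: 0.0213
finger_force: 58.6
```

Emit:
{"api": "play_rows", "payload": {"plan": [[[1, 0.008, 0.029, 0, 0, 0, 0], [1, 0.008, 0.029, 0, 0, 0, 0], [1, 0.008, 0.029, 0, 0, 0, 0], [1, 0.008, 0.029, 0, 0, 0, 0], [1, 0.008, 0.029, 0, 0, 0, 0], [1, 0.008, 0.029, 0, 0, 0, 0], [1, 0.008, 0.029, 0, 0, 0, 0], [1, 0.008, 0.029, 0, 0, 0, 0], [1, 0.008, 0.029, 0, 0, 0, 0], [1, 0.008, 0.029, 0, 0, 0, 0]]]}}

```text
clock: 6.87
tool_pos: [0.5838, 0.0153, 0.1999]
tcp_rot: [[-0.881, 0.473, -0.002], [0.473, 0.881, 0.0], [0.002, -0.001, -1.0]]
contact_force: [-0.2, -1.6, -0.4]
opening: 0.0214
finger_force: 58.7
```

Emit:
{"api": "play_rows", "payload": {"plan": [[[1, 0, 0, 0, 0, 0, 0], [1, 0, 0, 0, 0, 0, 0], [1, 0, 0, 0, 0, 0, 0], [1, 0, 0, 0, 0, 0, 0], [1, 0, 0, 0, 0, 0, 0], [1, 0, 0, 0, 0, 0, 0], [1, 0, 0, 0, 0, 0, 0], [1, 0, 0, 0, 0, 0, 0], [1, 0, 0, 0, 0, 0, 0], [1, 0, 0, 0, 0, 0, 0]]]}}

```text
clock: 7.7
tool_pos: [0.5841, 0.0137, 0.2014]
tcp_rot: [[-0.881, 0.473, 0.0], [0.473, 0.881, 0.0], [-0.0, 0.0, -1.0]]
contact_force: [-0.3, 0.3, -1.0]
opening: 0.0212
finger_force: 58.9
```

```bash
python3 - <<'E'
from h import *
np.set_printoptions(precision=4,suppress=True)
st=robot.get_state();R=st['tcp_rot'];print(st['tool_pos'],R,st['contact_force'],R.T@(np.array([.5842,.0164,.1388])-st['tool_pos']))
s=snap('scene','s1');a=cv2.imread('pics/s1.png');p=proj(s,st['tool_pos']-[0,0,.0718]);print(p)
u,v=p.astype(int);c=cv2.resize(a[v-70:v+50,u-80:u+80],None,fx=5,fy=5,interpolation=cv2.INTER_CUBIC);cv2.imwrite('pics/s1c.png',c)
E
```

```text
[0.5841 0.0137 0.2014] [[-0.881   0.4732  0.0002]
 [ 0.4732  0.881   0.0001]
 [-0.0001  0.0002 -1.    ]] [-0.2952  0.3242 -0.9912] [0.0012 0.0024 0.0626]
[302.0783 201.6522]
```

View pics/s1c.png

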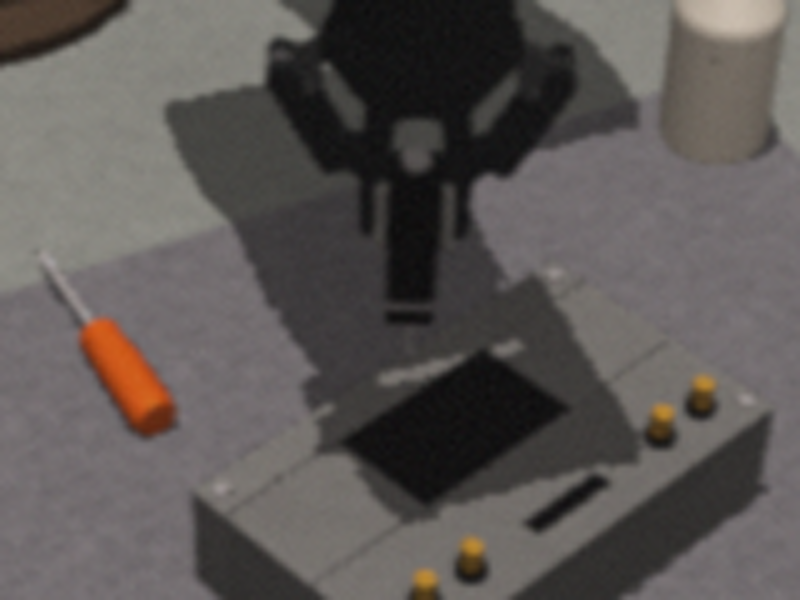

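The probe hangs upright and straight in the gripper, over the window. I'll now sample a column at x=0, probing from y=-32 in 8 mm steps.

Emit:
{"api": "play_rows", "payload": {"plan": [[[1, 0.0012, 0.0024, 0.015, 0, 0, 0], [1, 0, 0, 0.016, 0, 0, 0], [1, 0, 0, 0.016, 0, 0, 0], [1, 0, 0, 0.0126, 0, 0, 0], [1, 0, 0, 0.005, 0, 0, 0], [1, 0, 0, 0.004, 0, 0, 0], [1, 0, 0, 0.004, 0, 0, 0], [1, 0, 0, 0, 0, 0, 0], [1, 0, 0, 0, 0, 0, 0], [1, 0, 0, 0, 0, 0, 0]]]}}

```text
clock: 8.58
tool_pos: [0.5842, 0.0165, 0.1293]
tcp_rot: [[-0.881, 0.473, 0.001], [0.473, 0.881, 0.0], [-0.001, 0.0, -1.0]]
contact_force: [-1.9, -0.5, 1.5]
opening: 0.0213
finger_force: 59.2
```

Emit:
{"api": "play_rows", "payload": {"plan": [[[1, 0, 0, -0.008, 0, 0, 0], [1, 0, 0, -0.002, 0, 0, 0], [1, 0.0057, 0.0057, 0, 0, 0, 0], [1, 0, 0, 0, 0, 0, 0], [1, 0, 0, 0.004, 0, 0, 0], [1, 0, 0, 0.003, 0, 0, 0], [1, 0, 0, 0.003, 0, 0, 0], [1, 0, 0, 0, 0, 0, 0], [1, 0, 0, 0, 0, 0, 0], [1, 0, 0, 0, 0, 0, 0]]]}}

```text
clock: 9.42
tool_pos: [0.5817, 0.0242, 0.1285]
tcp_rot: [[-0.881, 0.473, -0.001], [0.473, 0.881, 0.0], [0.001, -0.0, -1.0]]
contact_force: [-0.3, 0.4, -1.7]
opening: 0.0214
finger_force: 58.9
```

The force fell from +1.5 to -1.7 N, so the tip has dropped in at window (0,-24). I'll press 5 mm deeper to confirm: that should read about 2.5 N of spring force in the socket, but much more on the plate.

Emit:
{"api": "play_rows", "payload": {"plan": [[[1, 0, 0, 0.002, 0, 0, 0], [1, 0, 0, 0.002, 0, 0, 0], [1, 0, 0, 0.001, 0, 0, 0], [1, 0, 0, 0, 0, 0, 0], [1, 0, 0, 0, 0, 0, 0], [1, 0, 0, 0, 0, 0, 0], [1, 0, 0, 0, 0, 0, 0], [1, 0, 0, 0, 0, 0, 0], [1, 0, 0, 0, 0, 0, 0], [1, 0, 0, 0, 0, 0, 0]]]}}

```text
clock: 10.25
tool_pos: [0.5818, 0.0242, 0.1237]
tcp_rot: [[-0.881, 0.473, 0.0], [0.473, 0.881, 0.0], [-0.0, 0.0, -1.0]]
contact_force: [-1.5, 1.9, 1.5]
opening: 0.0215
finger_force: 59.0
```

Emit:
{"api": "play_rows", "payload": {"plan": [[[1, 0.0013, 0.0006, 0, 0, 0, 0], [1, 0, 0, 0.002, 0, 0, 0], [1, 0, 0, 0.002, 0, 0, 0], [1, 0, 0, 0.002, 0, 0, 0], [1, 0, 0, 0.002, 0, 0, 0], [1, 0, 0, 0, 0, 0, 0], [1, 0, 0, 0, 0, 0, 0], [1, 0, 0, 0, 0, 0, 0], [1, 0, 0, 0, 0, 0, 0], [1, 0, 0, 0, 0, 0, 0]]]}}

```text
clock: 11.08
tool_pos: [0.5811, 0.0254, 0.1158]
tcp_rot: [[-0.881, 0.473, 0.0], [0.473, 0.881, 0.0], [-0.0, 0.0, -1.0]]
contact_force: [0.9, -0.5, 3.4]
opening: 0.0214
finger_force: 59.4
```

Emit:
{"api": "play_rows", "payload": {"plan": [[[1, 0, 0, 0.001, 0, 0, 0], [1, 0, 0, 0.001, 0, 0, 0], [1, 0, 0, 0.001, 0, 0, 0], [1, 0, 0, 0.001, 0, 0, 0], [1, 0, 0, 0.001, 0, 0, 0], [1, 0, 0, 0.001, 0, 0, 0], [1, 0, 0, 0.0005, 0, 0, 0], [1, 0, 0, 0, 0, 0, 0], [1, 0, 0, 0, 0, 0, 0], [1, 0, 0, 0, 0, 0, 0]]]}}

```text
clock: 11.92
tool_pos: [0.5811, 0.0254, 0.1093]
tcp_rot: [[-0.881, 0.473, 0.0], [0.473, 0.881, 0.0], [-0.0, 0.0, -1.0]]
contact_force: [1.2, -0.4, 4.5]
opening: 0.0214
finger_force: 59.6
```

Emit:
{"api": "play_rows", "payload": {"plan": [[[1, 0, 0, 0.0005, 0, 0, 0], [1, 0, 0, 0.0005, 0, 0, 0], [1, 0, 0, 0, 0, 0, 0], [1, 0, 0, 0, 0, 0, 0], [1, 0, 0, 0, 0, 0, 0], [1, 0, 0, 0, 0, 0, 0], [1, 0, 0, 0, 0, 0, 0], [1, 0, 0, 0, 0, 0, 0], [1, 0, 0, 0, 0, 0, 0], [1, 0, 0, 0, 0, 0, 0]]]}}

```text
clock: 12.75
tool_pos: [0.5812, 0.0254, 0.1086]
tcp_rot: [[-0.881, 0.473, 0.001], [0.473, 0.881, 0.0], [-0.001, 0.0, -1.0]]
contact_force: [-0.0, 0.3, 8.7]
opening: 0.0215
finger_force: 60.2
```

```bash
python3 - <<'E'
from h import *
s=snap('top','t2');t=cv2.imread('pics/t2.png');c=snap('scene','s2');a=cv2.imread('pics/s2.png')
f=lambda x:cv2.resize(x,(400,300),interpolation=cv2.INTER_CUBIC)
cv2.imwrite('pics/e.png',np.hstack([f(t[140:215,200:300]),f(a[185:275,265:385])]))
E
```

```text
(no output)
```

View pics/e.png

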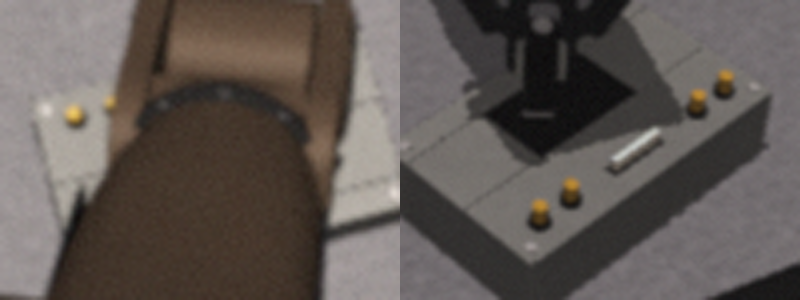

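The white flag is rising out of the slot. I'll push on until it firmly bottoms out.

Emit:
{"api": "play_rows", "payload": {"plan": [[[1, 0, 0, 0.0005, 0, 0, 0], [1, 0, 0, 0.0005, 0, 0, 0], [1, 0, 0, 0.0005, 0, 0, 0], [1, 0, 0, 0, 0, 0, 0], [1, 0, 0, 0, 0, 0, 0], [1, 0, 0, 0, 0, 0, 0], [1, 0, 0, 0, 0, 0, 0], [1, 0, 0, 0, 0, 0, 0], [1, 0, 0, 0, 0, 0, 0], [1, 0, 0, 0, 0, 0, 0]]]}}

```text
clock: 13.68
tool_pos: [0.5814, 0.0253, 0.1081]
tcp_rot: [[-0.881, 0.473, 0.002], [0.473, 0.881, -0.0], [-0.002, 0.001, -1.0]]
contact_force: [-1.3, 0.1, 17.5]
opening: 0.0214
finger_force: 61.6
```

It has bottomed out: 18 N with no further travel. Now I'll retreat and return over the stand.

Emit:
{"api": "play_rows", "payload": {"plan": [[[1, 0, 0, -0.01, 0, 0, 0], [1, 0, 0, -0.015, 0, 0, 0], [1, 0, 0, -0.015, 0, 0, 0], [1, 0, 0, -0.015, 0, 0, 0], [1, 0, 0, -0.015, 0, 0, 0], [1, 0, 0, -0.015, 0, 0, 0], [1, 0, 0, -0.01, 0, 0, 0], [1, 0, 0, 0, 0, 0, 0], [1, 0, 0, 0, 0, 0, 0], [1, 0, 0, 0, 0, 0, 0]]]}}

```text
clock: 14.52
tool_pos: [0.5805, 0.0254, 0.2007]
tcp_rot: [[-0.881, 0.473, -0.002], [0.473, 0.881, 0.0], [0.001, -0.001, -1.0]]
contact_force: [0.1, -0.9, -0.1]
opening: 0.0215
finger_force: 58.8
```

Emit:
{"api": "play_rows", "payload": {"plan": [[[1, -0.0088, -0.03, 0, 0, 0, 0], [1, -0.0088, -0.03, 0, 0, 0, 0], [1, -0.0088, -0.03, 0, 0, 0, 0], [1, -0.0088, -0.03, 0, 0, 0, 0], [1, -0.0088, -0.03, 0, 0, 0, 0], [1, -0.0088, -0.03, 0, 0, 0, 0], [1, -0.0088, -0.03, 0, 0, 0, 0], [1, -0.0088, -0.03, 0, 0, 0, 0], [1, -0.0088, -0.03, 0, 0, 0, 0], [1, -0.0088, -0.03, 0, 0, 0, 0]]]}}

```text
clock: 15.35
tool_pos: [0.5157, -0.2818, 0.2005]
tcp_rot: [[-0.881, 0.473, -0.002], [0.473, 0.881, 0.001], [0.002, 0.0, -1.0]]
contact_force: [-0.1, 0.6, -0.5]
opening: 0.0215
finger_force: 59.0
```

Emit:
{"api": "play_rows", "payload": {"plan": [[[1, 0, 0, 0, 0, 0, 0], [1, 0, 0, 0, 0, 0, 0], [1, 0, 0, 0, 0, 0, 0], [1, 0, 0, 0, 0, 0, 0], [1, 0, 0, 0, 0, 0, 0], [1, 0, 0, 0, 0, 0, 0], [1, 0, 0, 0, 0, 0, 0], [1, 0, 0, 0, 0, 0, 0], [1, 0, 0, 0, 0, 0, 0], [1, 0, 0, 0, 0, 0, 0]]]}}

```text
clock: 16.18
tool_pos: [0.5167, -0.2804, 0.2017]
tcp_rot: [[-0.881, 0.473, 0.0], [0.473, 0.881, 0.0], [-0.0, 0.0, -1.0]]
contact_force: [0.3, 0.3, -1.9]
opening: 0.0214
finger_force: 59.1
```

```bash
python3 - <<'E'
from h import *
np.set_printoptions(precision=4,suppress=True)
st=robot.get_state();R=st['tcp_rot'];print(st['tool_pos'],R,R.T@(np.array([.5176,-.2796,.0818])-st['tool_pos']))
E
```

```text
[ 0.5167 -0.2804  0.2017] [[-0.8811  0.4729  0.0001]
 [ 0.4729  0.8811  0.0001]
 [-0.0001  0.0001 -1.    ]] [-0.0004  0.0012  0.1199]
```

Emit:
{"api": "play_rows", "payload": {"plan": [[[1, -0.0004, 0.0012, 0.01, 0, 0, 0], [1, 0, 0, 0.015, 0, 0, 0], [1, 0, 0, 0.015, 0, 0, 0], [1, 0, 0, 0.015, 0, 0, 0], [1, 0, 0, 0.015, 0, 0, 0], [1, 0, 0, 0.015, 0, 0, 0], [1, 0, 0, 0.01, 0, 0, 0], [1, 0, 0, 0.005, 0, 0, 0], [1, 0, 0, 0, 0, 0, 0], [1, 0, 0, 0, 0, 0, 0]]]}}

```text
clock: 17.02
tool_pos: [0.5177, -0.2798, 0.1018]
tcp_rot: [[-0.881, 0.473, 0.0], [0.473, 0.881, 0.0], [-0.0, 0.0, -1.0]]
contact_force: [0.2, 0.0, 0.4]
opening: 0.021
finger_force: 59.1
```

Emit:
{"api": "play_rows", "payload": {"plan": [[[1, 0, 0, 0.005, 0, 0, 0], [1, 0, 0, 0.005, 0, 0, 0], [1, 0, 0, 0.004, 0, 0, 0], [1, 0, 0, 0.003, 0, 0, 0], [1, 0, 0, 0.0015, 0, 0, 0], [1, 0, 0, 0, 0, 0, 0], [1, 0, 0, 0, 0, 0, 0], [1, 0, 0, 0, 0, 0, 0], [1, 0, 0, 0, 0, 0, 0], [1, 0, 0, 0, 0, 0, 0]]]}}

```text
clock: 17.85
tool_pos: [0.5176, -0.2797, 0.0833]
tcp_rot: [[-0.881, 0.473, 0.0], [0.473, 0.881, -0.0], [-0.0, 0.0, -1.0]]
contact_force: [-0.8, -0.2, 0.1]
opening: 0.0215
finger_force: 59.1
```

Emit:
{"api": "play_rows", "payload": {"plan": [[[1, 0, 0, 0.001, 0, 0, 0], [1, 0, 0, 0.0005, 0, 0, 0], [1, 0, 0, 0, 0, 0, 0], [1, 0, 0, 0, 0, 0, 0], [1, 0, 0, 0, 0, 0, 0], [1, 0, 0, 0, 0, 0, 0], [1, 0, 0, 0, 0, 0, 0], [1, 0, 0, 0, 0, 0, 0], [1, 0, 0, 0, 0, 0, 0], [1, 0, 0, 0, 0, 0, 0]]]}}

```text
clock: 18.68
tool_pos: [0.5176, -0.2797, 0.0818]
tcp_rot: [[-0.881, 0.473, 0.0], [0.473, 0.881, -0.0], [-0.0, 0.0, -1.0]]
contact_force: [-0.8, 0.6, 4.8]
opening: 0.0212
finger_force: 59.5
```

The handle is on the cup floor, so I'll release and rise.

Emit:
{"api": "play_rows", "payload": {"plan": [[[0, 0, 0, 0, 0, 0, 0], [-0.5, 0, 0, 0, 0, 0, 0], [-1, 0, 0, 0, 0, 0, 0], [-1, 0, 0, 0, 0, 0, 0], [-1, 0, 0, 0, 0, 0, 0], [-1, 0, 0, 0, 0, 0, 0], [-1, 0, 0, 0, 0, 0, 0], [-1, 0, 0, 0, 0, 0, 0], [-1, 0, 0, 0, 0, 0, 0], [-1, 0, 0, 0, 0, 0, 0]]]}}

```text
clock: 19.52
tool_pos: [0.5175, -0.2797, 0.0817]
tcp_rot: [[-0.881, 0.473, 0.0], [0.473, 0.881, 0.0], [0.0, 0.0, -1.0]]
contact_force: [-0.5, 0.0, 0.2]
opening: 0.0855
finger_force: 0.0
```

Emit:
{"api": "play_rows", "payload": {"plan": [[[-1, 0, 0, -0.01, 0, 0, 0], [-1, 0, 0, -0.015, 0, 0, 0], [-1, 0, 0, -0.015, 0, 0, 0], [-1, 0, 0, -0.015, 0, 0, 0], [-1, 0, 0, -0.015, 0, 0, 0], [-1, 0, 0, -0.02, 0, 0, 0], [-1, 0, 0, -0.02, 0, 0, 0], [-1, 0, 0, -0.01, 0, 0, 0], [-1, 0, 0, 0, 0, 0, 0], [-1, 0, 0, 0, 0, 0, 0]]]}}

```text
clock: 20.35
tool_pos: [0.5174, -0.2796, 0.2018]
tcp_rot: [[-0.881, 0.473, 0.001], [0.473, 0.881, -0.0], [-0.001, 0.0, -1.0]]
contact_force: [-0.4, 1.1, -0.3]
opening: 0.0855
finger_force: 0.0
```

```bash
python3 - <<'E'
from h import *
s=snap('scene','s3');a=cv2.imread('pics/s3.png')
c=a[170:290,110:390];cv2.imwrite('pics/g.png',cv2.resize(c,(800,343),interpolation=cv2.INTER_CUBIC))
E
```

```text
(no output)
```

View pics/g.png

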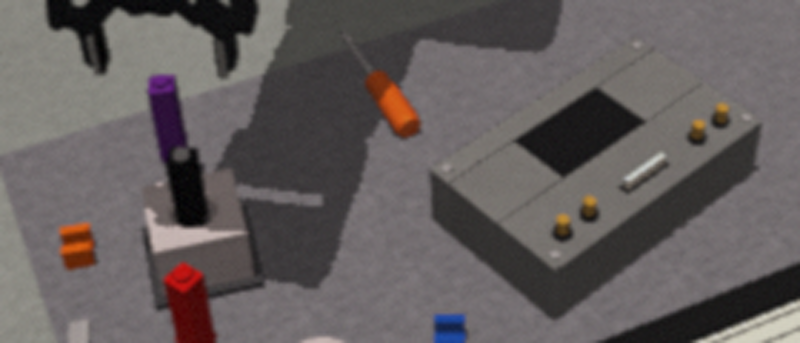

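The probe stands upright in the cup, the bystanders are in place and the flag is up. I'll check the flag's height by projection.

```bash
python3 - <<'E'
from h import *
s=load('s3');g=cv2.cvtColor(cv2.imread('pics/s3.png'),cv2.COLOR_BGR2GRAY)
r=np.radians(16.8);x=np.array([np.cos(r),np.sin(r),0]);c=np.array([.575,.047,.064])+.074*x
for h in (0,.006,.010,.012): print(h,proj(s,c+[0,0,h]).round(1))
u=int(proj(s,c)[0]);print(g[215:245,u-2:u+3].mean(1).round().tolist())
E
```

```text
0 [333.9 231.3]
0.006 [334.1 229.5]
0.01 [334.2 228.3]
0.012 [334.3 227.7]
[95.0, 109.0, 113.0, 112.0, 112.0, 112.0, 112.0, 113.0, 113.0, 112.0, 113.0, 113.0, 126.0, 149.0, 167.0, 167.0, 144.0, 109.0, 83.0, 78.0, 83.0, 98.0, 112.0, 115.0, 114.0, 112.0, 109.0, 100.0, 85.0, 68.0]
```

```bash
python3 -c "
from workcell import order
print(order.finish_job())"
```

```text
the job is handed in; nothing more can be done
None
```

The plunger is pushed home and the white flag is up, the probe is back upright in its stand, the bystanders in view look unmoved, and the job was handed in after about 20 s of the 61 s allowed (no verdict was returned).

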